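# Check the temperature of a printed sample

## Robot

A 7-joint arm with a two-finger parallel gripper is mounted at the origin on the work surface. World frame = base frame: x ahead of the robot, y to its left, z up, the work surface at z = 0. Lengths are in m, angles in degrees, forces in N, time in s.
With the tool pointing down it reaches from about 0.4 to 0.85 m from the base axis. Payload 4.5 kg.
Tool frame: the origin (TCP) lies at the very end of the fingers, on their centre line; the grasp point (between the pads) lies 19 mm behind it (r.grip_depth is the distance from the TCP to the grasp point, in m); z points along the fingers, y is the line along which they close (so a half turn about z gives the same grasp; the last joint's range is limited). The gripper opens to 88 mm and grips with 3 to 60 N. Pads are 18 mm wide; open, the fingers measure 123 mm over their backs; the gripper's body (75 mm by 187 mm) begins 45 mm behind the grasp point.
Start: joints at [72.64, 39.483, -11.15, 89.685, 9.013, 51.709, -12.324], TCP at [0.207, -0.59, 0.239] pointing down, gripper open.
Joint ranges: [-172.22, 172.22], [-26.19, 119.32], [-84.43, 86.54], [7.71, 146.69], [-57.33, 237.33], [2.42, 119.75], [-152.13, 152.13]. Speed limits (degrees/s): [147.25, 147.25, 180, 180, 180, 180, 180].

## Interface

Orientations are given as [roll, pitch, yaw] about the fixed x, y, z axes, in that order (R = Rz(yaw) Ry(pitch) Rx(roll)).
In Python, from bench import r gives the robot as it stands.
- The arm moves only by the shell command python3 -m inch 'ROWS' [FORCE]. ROWS is JSON, a list of rows, each an object with "linear": the shift along the world's x, y, z in mm, a list of three; "delta_rot": the turn, a rotation vector about the world's x, y, z in rad, a list of three; "grip": the finger opening in mm, from 0 to 88.1. In form: [{"linear": [dx, dy, dz], "delta_rot": [rx, ry, rz], "grip": grip}, ...]. A call has 1 to 12 rows; each row is the pose to reach, as a shift and turn from the pose commanded when the call began; what a row does not reach only later rows make up. A row lasts 1/12 s, in which the tool goes at most 41.7 mm and 7.16 degrees, less where a joint would pass 70% of its speed; a pose out of reach is approached as far as the arm can. A call with a gripper value outside its range is refused whole. The fingers move at their own pace and stop on an object; FORCE is the grip in N (left out, the last holds). Time passes only in rows, so rows that repeat a pose let the fingers close. It gives the time, the measured TCP pose, the force, the opening and the grip force at its end, in the units of the state.
- r.state(): the state, without advancing time (a new reading comes with each control period).
- r.camera(name): name is "scene" or "top" or "wrist"; returns the picture (400x640x3 uint8, red, green, blue); there is no depth.
- r.calibration(name): a dict with "camera_matrix" (3x3 intrinsics, pixels), "T" (4x4, takes a point from camera to world coordinates); the wrist camera has in their place "T_tool_cam" (4x4, takes a point from camera to tool coordinates, whose origin is the TCP and whose axes are the flange's). Camera axes: x right, y up, looking along -z (the intrinsics and any distortion apply to the point x, -y, -z); pixel columns grow to the right and rows downward; lengths in m; the calibration is good to about 2 mm. A picture is of the moment at which its call begins: read the wrist's pose just before it. calibration takes no time and is no camera call.
- r.finish_job(): hands the job in; it is judged then, once.
The state is a dict: "clock": time; "joint_pos": joint angles; "qvel": joint speeds; "tau": joint torques, N m; "tool_pos": TCP position; "tool_rot": TCP orientation; "contact_force": force on the tool from outside, world axes, zero at the start; "wrist_torque": the same for the moment, N m; "gripper_width": finger opening in m; "gripper_force": force on a finger pad.
Only numpy, scipy, OpenCV 4.12 (cv2) and the standard library are available. Lean on these libraries where they do the work, as an engineer would, in place of code of your own. Each camera call takes 0.05 s, during which the arm holds its last target. There are 200 camera calls.

## Task

Take the orange infrared thermometer by its grip off its charging pad and hold it still for about two seconds with its nose pointing straight down at the middle of the yellow sample, about 4 cm above it and without touching it. Then set it gently back on its own orange-edged pad, standing on both feet and lined up with the pad. Leave the blue lamp and the yellow sample where they are.

Things in the scene. Friction and masses are not known exactly. Their poses are not given: they have to be found in the camera images.
- thermometer: Orange handheld, 0.2-0.4 kg, a small bridge (mm) 164 long (x), 50 wide, 88 high. Origin: mid-length, level with the undersides of its feet; z up. Front foot: round black nose, 36 wide, its window at (62,0,0) looks along -z; rear foot: flat, x -80 to -36. Black grip bar between: 28 wide (y), z 60 to 84, x -41 to 41, open below, balance near (0,0,72). Starts nose away from robot, yaw within 0.35 rad.
- thermometer_pad: Fixed flat light grey charging pad with thin orange edge lines, 210 (x) by 90 (y), 8 mm thick, no rim. Origin: centre of its underside, top at z = 8. The thermometer stands on it lengthwise along x, nose towards +x. May be swapped with the blue-edged lamp pad.
- yellow_sample: Loose yellow disc, 44 mm wide, 14 high, on the middle of a pale blue tile 56 x 56 x 4. Origin: centre of the tile's underside, z up; the disc's top is at z = 18. One of four samples of equal size (others white, grey, green), about 86 apart, on a dark steel plate 190 x 190 whose top is 40 above the table.
- uv_lamp: Loose blue handheld lamp with metal nose, same shape and size as the thermometer, standing on a blue-edged pad beside it (centres 140 mm or more apart). A bystander.
Mind the look-alikes: they are no part of the job. Leave any purple look-alike of the yellow_sample alone.

How it is judged:
By the outcome, as a careful person would: the job done as asked, in the order asked, and still so for the second after the job is handed in, with the robot touching nothing.
It also fails if it takes over 48 s, if anything falls off the work surface, if the arm or the gripper's body presses on something with over 40 N, if the wrist force passes 120 N, or if a joint passes its speed limit or range.

## Working session

There is one attempt and no reset: what is moved stays moved. The work goes in short steps, Python scripts to look and compute and a shell command to move; the robot and the scene stay as the last step left them, time stands still between calls to the robot, and variables do not carry over. Pictures are saved under pics/ and viewed, at most 11 in all, crops included, and the job is handed in when it is done.

```bash
mkdir -p pics; ls; python3 - <<'E'
from bench import r
import cv2
for n in ("top","scene"):
    cv2.imwrite(f"pics/{n}0.png",r.camera(n)[:,:,::-1])
    c=r.calibration(n);print(n,c)
print(r.calibration("wrist"));print(r.state())
E
```

```text
pics
top {'camera_matrix': array([[504.39060308,   0.        , 324.93656258],
       [  0.        , 504.39060308, 208.04619862],
       [  0.        ,   0.        ,   1.        ]]), 'T': array([[-0.02848125,  0.9830635 , -0.18103858,  0.26192632],
       [-0.99956332, -0.0294358 , -0.0025876 ,  0.04142676],
       [-0.00787279,  0.18088583,  0.98347259,  1.34014826],
       [ 0.        ,  0.        ,  0.        ,  1.        ]])}
scene {'camera_matrix': array([[372.57281053,   0.        , 321.49837978],
       [  0.        , 372.57281053, 204.77698702],
       [  0.        ,   0.        ,   1.        ]]), 'T': array([[-0.13812235, -0.82668801,  0.54544399,  0.98385127],
       [ 0.99036602, -0.12077019,  0.06774741,  0.11297723],
       [ 0.0098674 ,  0.54954663,  0.83540478,  0.84288578],
       [ 0.        ,  0.        ,  0.        ,  1.        ]])}
{'camera_matrix': array([[308.74406298,   0.        , 322.60002743],
       [  0.        , 308.74406298, 202.71625876],
       [  0.        ,   0.        ,   1.        ]]), 'T_tool_cam': array([[ 1.28095277e-04,  9.47162128e-01,  3.20755
[... 311 characters left out ...]
nt_pos': array([ 72.63827902,  39.5279683 , -11.14556075,  89.73783133,
         9.01377988,  51.71031487, -12.32356685]), 'qvel': array([ 0.02172159, -0.05423685, -0.01673438, -0.08094703,  0.0956027 ,
        0.05692086,  0.03262622]), 'tau': array([-2.48332675e-03, -5.28500533e+01, -1.27135098e+00, -1.53837329e+01,
       -5.25804050e-02,  2.04840639e-03,  6.31932403e-05]), 'tool_pos': array([ 0.20632507, -0.58936587,  0.2379999 ]), 'tool_rot': array([-1.79906173e+02,  7.64785285e-03,  1.93043254e+01]), 'contact_force': array([-0.20358549,  0.39641216,  0.11046104]), 'wrist_torque': array([-0.00749507,  0.03020064,  0.0039856 ]), 'gripper_force': 0.0, 'gripper_width': 0.08827280802219954}
```

View pics/top0.png

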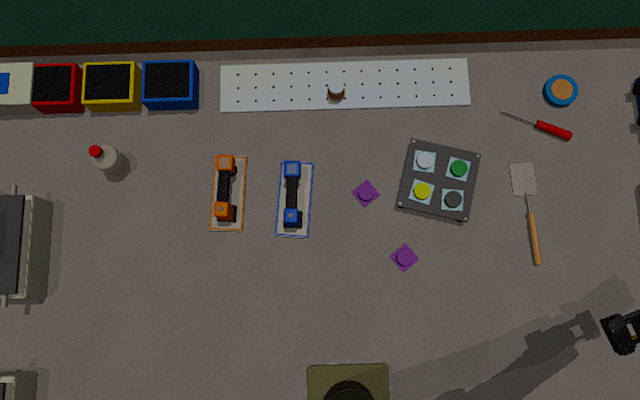

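View pics/scene0.png

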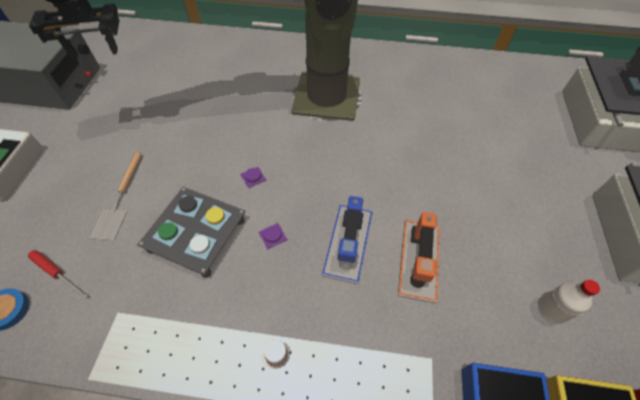

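The top view shows these candidates:
- Orange thermometer at (224,187) on the orange-edged pad. This matches the description, so it's my choice.
- Blue lamp at (291,193), a bystander.
- Yellow disc at (423,190), which is the target.
- Purple look-alikes at (366,193) and (404,257), to leave alone.

Next I'll measure these and check them in a close crop.

```bash
cat > h.py <<'E'
import numpy as np,cv2
from bench import r
from scipy.spatial.transform import Rotation as Ro
def cam(n,s=None):
    c=r.calibration(n)
    if n!="wrist": return c["camera_matrix"],c["T"]
    T=np.eye(4);T[:3,:3]=Ro.from_euler("xyz",s["tool_rot"],degrees=True).as_matrix();T[:3,3]=s["tool_pos"]
    return c["camera_matrix"],T@c["T_tool_cam"]
def p2w(KT,px,z):
    K,T=KT;px=np.atleast_2d(np.array(px,float))
    d=np.c_[(px[:,0]-K[0,2])/K[0,0],-(px[:,1]-K[1,2])/K[1,1],-np.ones(len(px))]@T[:3,:3].T
    return T[:3,3]+d*((z-T[2,3])/d[:,2])[:,None]
def w2p(KT,P):
    K,T=KT;q=(np.atleast_2d(P)-T[:3,3])@T[:3,:3]
    return np.c_[K[0,0]*q[:,0]/-q[:,2]+K[0,2],K[1,1]*q[:,1]/q[:,2]+K[1,2]]
def mask(im,lo,hi,box=None,S=120,V=60):
    h=cv2.cvtColor(im,cv2.COLOR_RGB2HSV);m=cv2.inRange(h,(lo,S,V),(hi,255,255))
    if box:
        k=np.zeros_like(m);x0,y0,x1,y1=box;k[y0:y1,x0:x1]=1;m=m*k
    return m
def cen(m): 
    ys,xs=np.nonzero(m);return np.array([xs.mean()+0.,ys.mean()+0.]),len(xs)
E
python3 - <<'E'
from h import *
im=r.camera("top");T=cam("top")
m=mask(im,22,35,(400,170,445,210));c,n=cen(m);print("yellow",c,n,p2w(T,c,.058))
m=mask(im,3,20,(200,140,255,240),100,50)
k,l,s,ce=cv2.connectedComponentsWithStats(m)
for i in range(1,k):
    if s[i,4]>8: print(s[i],ce[i],p2w(T,ce[i],.008),p2w(T,ce[i],.08))
ys,xs=np.nonzero(m);pts=np.c_[xs,ys].astype(np.float32)
rr=cv2.minAreaRect(pts);b=cv2.boxPoints(rr);print("rect",b,p2w(T,b,.008))
a=cv2.resize(im[140:245,195:320],None,fx=6,fy=5.7,interpolation=cv2.INTER_CUBIC)
cv2.imwrite("pics/crop1.png",a[:,:,::-1])
E
```

```text
yellow [421.77464789 190.54460094] 213 [[ 0.53661765 -0.20792694  0.058     ]]
[209 154  38  77 617] [227.38897893 183.36628849] [[0.58315379 0.30763725 0.008     ]] [[0.56579207 0.29324909 0.08      ]]
[213 201  20  20 310] [222.97096774 210.48709677] [[0.5086841  0.31903473 0.008     ]] [[0.49534733 0.30403056 0.08      ]]
rect [[208.33629 228.95573]
 [213.40709 152.89378]
 [246.92479 155.12831]
 [241.85399 231.19026]] [[0.45972434 0.35775013 0.008     ]
 [0.67021654 0.34663059 0.008     ]
 [0.66101491 0.25453291 0.008     ]
 [0.45105687 0.26816657 0.008     ]]
```

View pics/crop1.png

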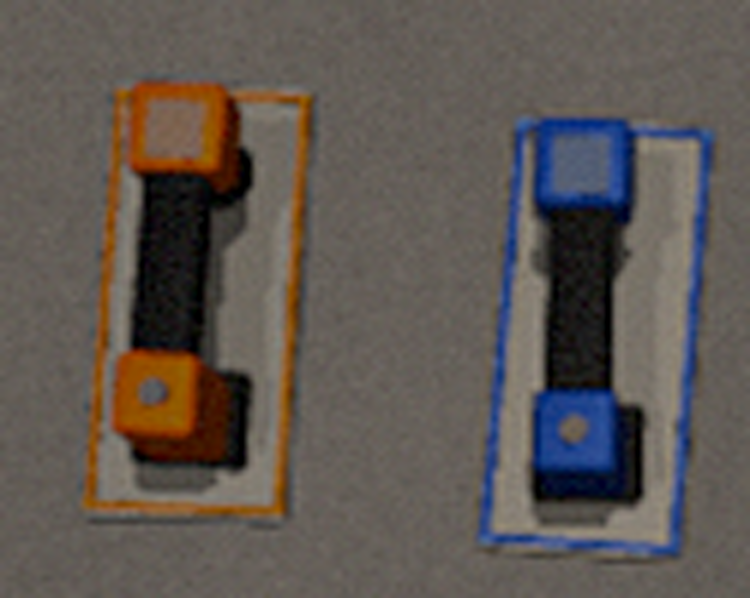

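The crop confirms the choice. The orange thermometer stands on the orange-edged pad with its nose away from the robot, front block top near px (225,162) and rear block top near (221,209). The blue lamp is a separate object. I'll start by passing over the sample with the wrist camera.

```bash
python3 -m inch '[{"linear":[264,380,60],"delta_rot":[0,0,-0.395],"grip":88},{"linear":[264,380,60],"delta_rot":[0,0,-0.395],"grip":88},{"linear":[264,380,60],"delta_rot":[0,0,-0.395],"grip":88},{"linear":[264,380,60],"delta_rot":[0,0,-0.395],"grip":88},{"linear":[264,380,60],"delta_rot":[0,0,-0.395],"grip":88},{"linear":[264,380,60],"delta_rot":[0,0,-0.395],"grip":88},{"linear":[264,380,60],"delta_rot":[0,0,-0.395],"grip":88},{"linear":[264,380,60],"delta_rot":[0,0,-0.395],"grip":88},{"linear":[264,380,60],"delta_rot":[0,0,-0.395],"grip":88},{"linear":[264,380,60],"delta_rot":[0,0,-0.395],"grip":88},{"linear":[264,380,60],"delta_rot":[0,0,-0.395],"grip":88},{"linear":[264,380,60],"delta_rot":[0,0,-0.395],"grip":88}]' 30
python3 -m inch '[{"linear":[0,0,0],"delta_rot":[0,0,0],"grip":88},{"linear":[0,0,0],"delta_rot":[0,0,0],"grip":88},{"linear":[0,0,0],"delta_rot":[0,0,0],"grip":88}]'
python3 - <<'E'
from h import *
s=r.state();im=r.camera("wrist");T=cam("wrist",s);print(s["tool_pos"],s["tool_rot"],np.abs(s["qvel"]).max())
cv2.imwrite("pics/w1.png",im[:,:,::-1])
m=mask(im,22,35);k,l,st,ce=cv2.connectedComponentsWithStats(m)
for i in range(1,k):
    if st[i,4]>100: print(st[i],ce[i],p2w(T,ce[i],.058))
E
```

```text
clock: 1.15
tool_pos: [0.4756, -0.202, 0.2995]
tool_rot: [-179.8, -0.3, -2.7]
contact_force: [0.8, 1.0, 0.2]
gripper_width: 0.088
gripper_force: 0.0
clock: 1.4
tool_pos: [0.469, -0.2118, 0.2983]
tool_rot: [179.9, 0.1, -3.5]
contact_force: [-0.6, -0.5, 0.3]
gripper_width: 0.0883
gripper_force: 0.0
[ 0.4690203  -0.2118334   0.29832924] [ 1.79936434e+02  1.03828166e-01 -3.51070535e+00] 0.9304756302918005
```

View pics/w1.png

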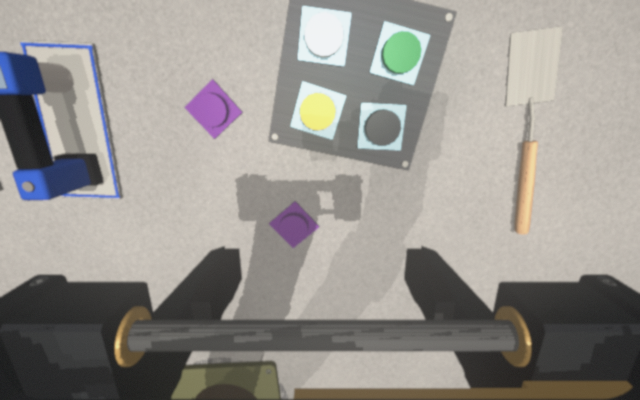

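The yellow disc is at (318,112) on its tile, with white, green and grey beside it and purple ones at (213,110) and (294,224). I'll compute its position from the saved picture and move over the thermometer.

```bash
python3 - <<'E'
from h import *
im=cv2.imread("pics/w1.png")[:,:,::-1].copy();s=r.state();T=cam("wrist",s)
m=mask(im,22,34,(285,75,350,150),70,100);c,n=cen(m);print(c,n,p2w(T,c,.058),p2w(T,c,.058+.0))
m=cv2.inRange(im,(180,180,0),(255,255,150));m[:, :280]=0;m[:,350:]=0;print(cen(m),p2w(T,cen(m)[0],.058))
E
python3 -m inch '[{"linear":[20,490,0],"delta_rot":[0,0,0],"grip":88},{"linear":[20,490,0],"delta_rot":[0,0,0],"grip":88},{"linear":[20,490,0],"delta_rot":[0,0,0],"grip":88},{"linear":[20,490,0],"delta_rot":[0,0,0],"grip":88},{"linear":[20,490,0],"delta_rot":[0,0,0],"grip":88},{"linear":[20,490,0],"delta_rot":[0,0,0],"grip":88},{"linear":[20,490,0],"delta_rot":[0,0,0],"grip":88},{"linear":[20,490,0],"delta_rot":[0,0,0],"grip":88},{"linear":[20,490,0],"delta_rot":[0,0,0],"grip":88},{"linear":[20,490,0],"delta_rot":[0,0,0],"grip":88},{"linear":[20,490,0],"delta_rot":[0,0,0],"grip":88},{"linear":[20,490,0],"delta_rot":[0,0,0],"grip":88}]'
python3 -m inch '[{"linear":[0,20,0],"delta_rot":[0,0,0],"grip":88},{"linear":[0,20,0],"delta_rot":[0,0,0],"grip":88},{"linear":[0,20,0],"delta_rot":[0,0,0],"grip":88},{"linear":[0,20,0],"delta_rot":[0,0,0],"grip":88}]'
python3 - <<'E'
from h import *
s=r.state();im=r.camera("wrist");T=cam("wrist",s);print(s["tool_pos"],s["tool_rot"],np.abs(s["qvel"]).max())
np.savez("w2",im=im,K=T[0],T=T[1])
cv2.imwrite("pics/w2.png",im[:,:,::-1])
E
```

```text
[317.14087302 111.24107143] 1008 [[ 0.53706653 -0.21049688  0.058     ]] [[ 0.53706653 -0.21049688  0.058     ]]
(array([316.9450431 , 111.74353448]), 928) [[ 0.53650273 -0.21022271  0.058     ]]
clock: 2.45
tool_pos: [0.4908, 0.2819, 0.2985]
tool_rot: [-180.0, 0.0, -3.4]
contact_force: [1.1, 0.7, 0.3]
gripper_width: 0.088
gripper_force: 0.0
clock: 2.78
tool_pos: [0.4914, 0.297, 0.2984]
tool_rot: [179.9, 0.0, -3.6]
contact_force: [-0.5, 0.1, -0.1]
gripper_width: 0.0882
gripper_force: 0.0
[0.49142137 0.29702369 0.29841715] [ 1.79858807e+02  5.66943763e-03 -3.55358528e+00] 0.5504629415061133
```

View pics/w2.png

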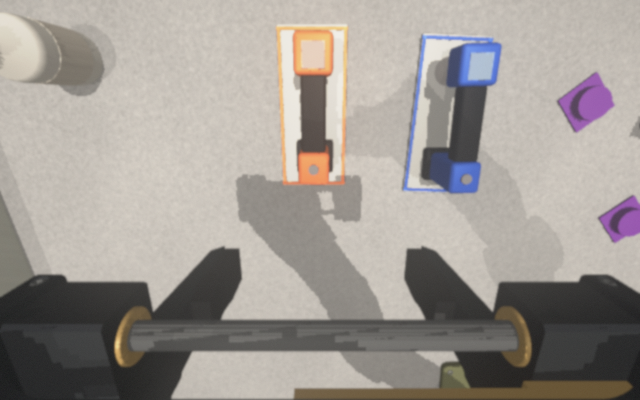

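```bash
python3 - <<'E'
from h import *
d=np.load("w2.npz");im=d["im"];T=(d["K"],d["T"])
g=cv2.cvtColor(im,cv2.COLOR_RGB2GRAY).astype(float)
# black grip bar rows
for y in range(70,156,4):
    row=g[y,290:340]<90;xs=np.nonzero(row)[0]+290
    if len(xs): print(y,xs[0],xs[-1],end=" | ")
print()
for x in (308,313,318): print(x,[int(v) for v in g[68:82,x]],[int(v) for v in g[146:162,x]])
o=mask(im,2,20,(270,15,355,195),70,80)
k,l,s,ce=cv2.connectedComponentsWithStats(o)
print(s[s[:,4]>10],ce[s[:,4]>10])
# pad edges: orange columns per row / rows per col
for y in (90,100,110,120,130): print(y,np.nonzero(o[y])[0])
for x in (284,289,330,338,342): print(x,np.nonzero(o[:,x])[0])
a=cv2.resize(im[15:195,265:365],None,fx=4.4,fy=3.3,interpolation=cv2.INTER_CUBIC)
a=cv2.resize(im[15:195,265:365],None,fx=3.3,fy=3.3,interpolation=cv2.INTER_CUBIC)
cv2.imwrite("pics/w2c.png",a[:,:,::-1])
E
```

```text
78 302 324 | 82 302 324 | 86 302 302 | 90 303 303 | 94 302 303 | 98 302 303 | 102 302 323 | 106 303 324 | 110 302 323 | 114 303 323 | 118 303 323 | 122 303 323 | 126 303 323 | 130 302 323 | 134 303 324 | 138 303 323 | 142 299 330 | 146 299 331 | 150 298 331 | 154 330 331 | 
308 [204, 196, 186, 175, 166, 151, 128, 104, 95, 94, 95, 95, 95, 96] [82, 80, 80, 78, 80, 89, 110, 138, 159, 169, 175, 181, 182, 183, 182, 181]
313 [209, 200, 189, 179, 167, 153, 129, 105, 96, 96, 99, 97, 97, 97] [81, 80, 80, 78, 81, 88, 111, 140, 160, 170, 176, 181, 183, 182, 182, 181]
318 [190, 180, 178, 175, 167, 152, 127, 105, 96, 96, 99, 99, 100, 98] [81, 82, 80, 81, 82, 86, 107, 132, 158, 170, 176, 181, 182, 182, 181, 180]
[[     0      0    640    400 252352]
 [   276     27     72    158   3648]] [[319.59587402 200.88816415]
 [312.86787281 103.47313596]]
90 [279 280 281 282 343 344 345]
100 [280 281 282 343 344 345]
110 [280 281 282 283 343 344 345]
120 [280 281 282 283 342 343 344 345]
130 [281 282 283 342 343 344 345]
284 [ 27  28  29 134 135 136 137 138 139 140 141 142 143 144 145 146 147 148
 149 150 151 152 153 154 155 156 157 158 159 160 161 162 163 164 165 166
 167 168 169 170 171 172 173 174 175 176 177 178 179 180 181 182 183 184]
289 [ 27  28  29 182 183 184]
330 [ 27  28  29  31  32  33  34  35  36  37  38  39  40  41  42  43  44  45
  46  47  48  49  50  51  52  53  54  55  56  57  58  59  60  61  62  63
  64  65  66  67  68  69  70  71  72  73  74 157 158 159 168 181 182 183
 184]
338 [ 28  29 181 182 183 184]
342 [ 28  29 115 116 117 118 119 120 121 122 123 124 125 126 127 128 129 130
 131 132 133 134 135 136 137 138 139 140 141 142 143 144 145 146 147 148
 149 150 151 152 153 154 155 156 157 158 159 160 161 162 163 164 165 166
 167 168 169 170 171 172 173 174 175 176 177 178 179 180 181 182 183 184]
```

View pics/w2c.png

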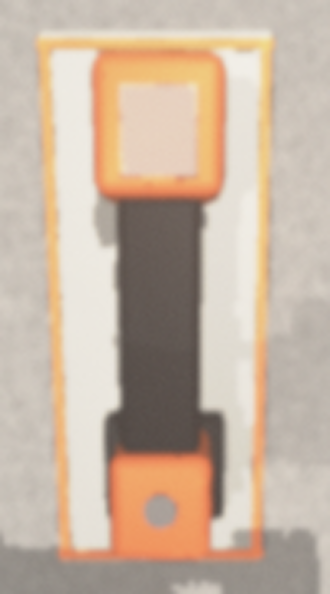

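The crop shows the grip bar centred on column ~313 (rows 74 to 153), with the thermometer centred and aligned on the orange-edged pad.

```bash
python3 - <<'E'
from h import *
d=np.load("w2.npz");T=(d["K"],d["T"])
g=p2w(T,[(313,74),(313.1,152.5)],.093);v=g[0]-g[1];print("grip ends",g,g.mean(0),np.linalg.norm(v),np.degrees(np.arctan2(v[1],v[0])))
g=p2w(T,[(313,80),(313,138)],.092);print(g)
b=p2w(T,[(312.9,53),(313.8,168)],.096);v=b[0]-b[1];print("blocks",b,np.degrees(np.arctan2(v[1],v[0])))
for a in (p2w(T,[(279.5,60),(283.5,165)],.008),p2w(T,[(345.5,60),(342.8,165)],.008)):
    v=a[0]-a[1];print("padline",a,np.degrees(np.arctan2(v[1],v[0])))
e=p2w(T,[(277,27),(347,28),(343.5,183.5),(284.2,183.5)],.008);print("pad",e,e.mean(0))
Tt=cam("top")
b=p2w(Tt,[(224.7,162.5),(220.8,208.8)],.096);v=b[0]-b[1];print("top blocks",b,np.degrees(np.arctan2(v[1],v[0])))
E
```

```text
grip ends [[0.59899388 0.29943836 0.093     ]
 [0.51639458 0.30527163 0.093     ]] [0.55769423 0.30235499 0.093     ] 0.08280502533654321 -4.039599211787075
[[0.59317712 0.29988525 0.092     ]
 [0.5325401  0.30425143 0.092     ]]
blocks [[0.61864117 0.29804217 0.096     ]
 [0.49906261 0.30562827 0.096     ]] -3.6299986552454007
padline [[0.62426086 0.34336381 0.008     ]
 [0.4870928  0.35229306 0.008     ]] -3.7245329931724585
padline [[0.61900282 0.25830464 0.008     ]
 [0.4818062  0.26740523 0.008     ]] -3.7950111280239485
pad [[0.66198781 0.34246678 0.008     ]
 [0.65548265 0.25503419 0.008     ]
 [0.45431412 0.26750473 0.008     ]
 [0.45971393 0.35408232 0.008     ]] [0.55787462 0.304772   0.008     ]
top blocks [[0.61686944 0.2972865  0.096     ]
 [0.49685428 0.30619036 0.096     ]] -4.24296551056339
```

```bash
python3 -m inch '[{"linear":[33,3,-25],"delta_rot":[0,0,-0.004],"grip":88},{"linear":[66,5,-50],"delta_rot":[0,0,-0.004],"grip":88},{"linear":[66,5,-85],"delta_rot":[0,0,-0.004],"grip":88},{"linear":[66,5,-120],"delta_rot":[0,0,-0.004],"grip":88},{"linear":[66,5,-150],"delta_rot":[0,0,-0.004],"grip":88},{"linear":[66,5,-175],"delta_rot":[0,0,-0.004],"grip":88},{"linear":[66,5,-195],"delta_rot":[0,0,-0.004],"grip":88},{"linear":[66,5,-212],"delta_rot":[0,0,-0.004],"grip":88},{"linear":[66,5,-226],"delta_rot":[0,0,-0.004],"grip":88},{"linear":[66,5,-236],"delta_rot":[0,0,-0.004],"grip":88},{"linear":[66,5,-236],"delta_rot":[0,0,-0.004],"grip":88},{"linear":[66,5,-236],"delta_rot":[0,0,-0.004],"grip":88}]'
python3 -m inch '[{"linear":[0,0,0],"delta_rot":[0,0,0],"grip":50},{"linear":[0,0,0],"delta_rot":[0,0,0],"grip":40},{"linear":[0,0,0],"delta_rot":[0,0,0],"grip":34},{"linear":[0,0,0],"delta_rot":[0,0,0],"grip":32},{"linear":[0,0,0],"delta_rot":[0,0,0],"grip":31},{"linear":[0,0,0],"delta_rot":[0,0,0],"grip":30}]'
python3 - <<'E'
from h import *
s=r.state();im=r.camera("wrist");print(s["tool_pos"],s["tool_rot"],s["gripper_width"],s["contact_force"])
cv2.imwrite("pics/w3.png",im[:,:,::-1])
E
```

```text
clock: 3.83
tool_pos: [0.557, 0.3038, 0.0629]
tool_rot: [179.9, 0.0, -3.7]
contact_force: [-0.5, 0.1, 0.1]
gripper_width: 0.088
gripper_force: 0.0
clock: 4.33
tool_pos: [0.5566, 0.3052, 0.063]
tool_rot: [-180.0, -0.0, -3.6]
contact_force: [-0.2, 0.5, -0.9]
gripper_width: 0.0501
gripper_force: 0.0
[0.55661891 0.30522403 0.0630145 ] [-1.79993804e+02 -1.73144283e-02 -3.55397991e+00] 0.05011952424867497 [-0.20825732  0.50858101 -0.89582885]
```

View pics/w3.png

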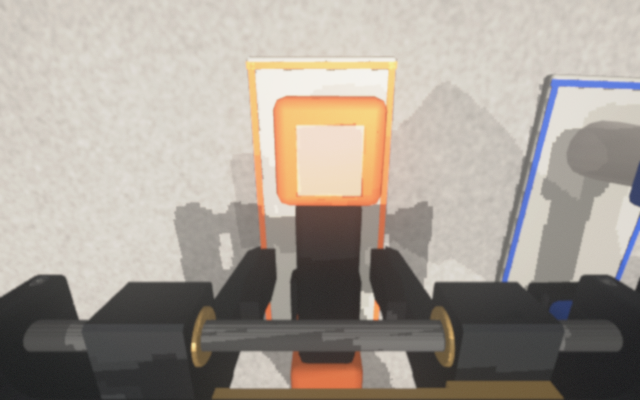

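The fingers straddle the bar, but it is centred at ~(329) against the finger centre at ~323, so I'll shift about 3 mm in -y before closing.

```bash
python3 -m inch '[{"linear":[1,-3,-1],"delta_rot":[0,0,0],"grip":50},{"linear":[1,-3,-1],"delta_rot":[0,0,0],"grip":42},{"linear":[1,-3,-1],"delta_rot":[0,0,0],"grip":36},{"linear":[1,-3,-1],"delta_rot":[0,0,0],"grip":34},{"linear":[1,-3,-1],"delta_rot":[0,0,0],"grip":31},{"linear":[1,-3,-1],"delta_rot":[0,0,0],"grip":26},{"linear":[1,-3,-1],"delta_rot":[0,0,0],"grip":20},{"linear":[1,-3,-1],"delta_rot":[0,0,0],"grip":20},{"linear":[1,-3,-1],"delta_rot":[0,0,0],"grip":20},{"linear":[1,-3,-1],"delta_rot":[0,0,0],"grip":20}]' 35
python3 -m inch '[{"linear":[0,0,0],"delta_rot":[0,0,0],"grip":20},{"linear":[0,0,0],"delta_rot":[0,0,0],"grip":20},{"linear":[0,0,0],"delta_rot":[0,0,0],"grip":20},{"linear":[0,0,0],"delta_rot":[0,0,0],"grip":20}]'
python3 -c "
from h import *
s=r.state();print(s)"
```

```text
clock: 5.22
tool_pos: [0.5576, 0.3024, 0.0617]
tool_rot: [-180.0, -0.0, -3.6]
contact_force: [-0.4, 0.9, -0.4]
gripper_width: 0.0276
gripper_force: 35.0
clock: 5.55
tool_pos: [0.5576, 0.3023, 0.0617]
tool_rot: [-180.0, -0.0, -3.6]
contact_force: [-0.9, 0.7, -0.6]
gripper_width: 0.0279
gripper_force: 35.0
{'clock': 5.55, 'joint_pos': array([ -30.73967019,   53.45019609,   -3.46709317,   94.99211505,
          5.28855064,   31.70549652, -130.86834979]), 'qvel': array([-0.08588068, -0.05297377,  0.09073024, -0.00618306, -0.09372558,
        0.03416205,  0.04207554]), 'tau': array([ 5.90777602e-01, -5.77590036e+01,  1.20888714e+00, -1.00019333e+01,
        1.70560204e-01,  2.48986334e-01, -6.35898454e-03]), 'tool_pos': array([0.55758457, 0.3022987 , 0.06174704]), 'tool_rot': array([-1.79986612e+02, -4.53323277e-03, -3.56006836e+00]), 'contact_force': array([-0.93389583,  0.65194101, -0.57507975]), 'wrist_torque': array([ 0.3119787 , -0.04246574, -0.02200718]), 'gripper_force': 34.98482569120824, 'gripper_width': 0.02786798992768534}
```

Gripped at 28 mm with 35 N. Lifting, straight up and slowly at first.

```bash
python3 -m inch '[{"linear":[0,0,3],"delta_rot":[0,0,0],"grip":20},{"linear":[0,0,8],"delta_rot":[0,0,0],"grip":20},{"linear":[0,0,16],"delta_rot":[0,0,0],"grip":20},{"linear":[0,0,28],"delta_rot":[0,0,0],"grip":20},{"linear":[0,0,45],"delta_rot":[0,0,0],"grip":20},{"linear":[0,0,65],"delta_rot":[0,0,0],"grip":20},{"linear":[0,0,85],"delta_rot":[0,0,0],"grip":20},{"linear":[0,0,105],"delta_rot":[0,0,0],"grip":20},{"linear":[0,0,122],"delta_rot":[0,0,0],"grip":20},{"linear":[0,0,134],"delta_rot":[0,0,0],"grip":20},{"linear":[0,0,140],"delta_rot":[0,0,0],"grip":20},{"linear":[0,0,140],"delta_rot":[0,0,0],"grip":20}]' 45
python3 - <<'E'
from h import *
s=r.state();im=r.camera("wrist");print(s["tool_pos"],s["tool_rot"],s["gripper_width"],s["contact_force"],s["wrist_torque"])
cv2.imwrite("pics/w4.png",im[:,:,::-1])
s0=r.camera("scene");cv2.imwrite("pics/s4.png",s0[:,:,::-1])
E
```

```text
clock: 6.55
tool_pos: [0.5584, 0.3024, 0.2041]
tool_rot: [-179.9, -0.2, -3.6]
contact_force: [-0.3, 0.2, -3.2]
gripper_width: 0.0276
gripper_force: 45.0
[0.55842584 0.3024043  0.2040714 ] [-1.79893494e+02 -1.74165830e-01 -3.57790283e+00] 0.027646528030617793 [-0.31669929  0.22345495 -3.2430302 ] [-0.01590546  0.00304269 -0.00415713]
```

View pics/w4.png

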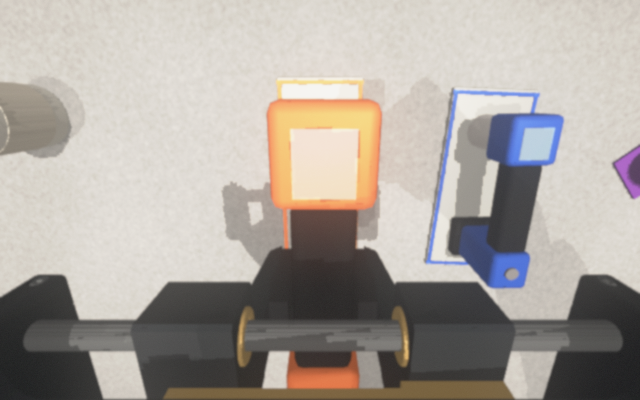

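The thermometer is held level, with its front block at (325,155), and the pad is empty below. The lamp is undisturbed. Next I'll carry it to the sample.

```bash
python3 -m inch '[{"linear":[-2,-10,0],"delta_rot":[0,0,0],"grip":20},{"linear":[-5,-28,0],"delta_rot":[0,0,0],"grip":20},{"linear":[-9,-52,0],"delta_rot":[0,0,0],"grip":20},{"linear":[-13,-80,0],"delta_rot":[0,0,0],"grip":20},{"linear":[-18,-110,0],"delta_rot":[0,0,0],"grip":20},{"linear":[-23,-140,0],"delta_rot":[0,0,0],"grip":20},{"linear":[-28,-170,0],"delta_rot":[0,0,0],"grip":20},{"linear":[-33,-200,0],"delta_rot":[0,0,0],"grip":20},{"linear":[-38,-230,0],"delta_rot":[0,0,0],"grip":20},{"linear":[-43,-260,0],"delta_rot":[0,0,0],"grip":20},{"linear":[-48,-290,0],"delta_rot":[0,0,0],"grip":20},{"linear":[-53,-320,0],"delta_rot":[0,0,0],"grip":20}]'
python3 -m inch '[{"linear":[-5,-30,0],"delta_rot":[0,0,0],"grip":20},{"linear":[-10,-60,0],"delta_rot":[0,0,0],"grip":20},{"linear":[-15,-90,0],"delta_rot":[0,0,0],"grip":20},{"linear":[-20,-120,0],"delta_rot":[0,0,0],"grip":20},{"linear":[-24,-145,0],"delta_rot":[0,0,0],"grip":20},{"linear":[-27,-166,0],"delta_rot":[0,0,0],"grip":20},{"linear":[-29,-180,0],"delta_rot":[0,0,0],"grip":20},{"linear":[-30,-188,0],"delta_rot":[0,0,0],"grip":20},{"linear":[-30,-188,0],"delta_rot":[0,0,0],"grip":20},{"linear":[-30,-188,0],"delta_rot":[0,0,0],"grip":20},{"linear":[-30,-188,0],"delta_rot":[0,0,0],"grip":20}]'
python3 - <<'E'
from h import *
s=r.state();im=r.camera("wrist");T=cam("wrist",s);print(s["tool_pos"],s["tool_rot"],s["gripper_width"],np.abs(s["qvel"]).max())
cv2.imwrite("pics/w5.png",im[:,:,::-1])
t=r.camera("top");m=mask(t,22,35,(400,170,445,210));print("top yellow vis",cen(m))
t=r.camera("scene");cv2.imwrite("pics/s5.png",cv2.resize(t[130:290,120:320],None,fx=3.7,fy=3.7,interpolation=cv2.INTER_CUBIC)[:,:,::-1])
p=s["tool_pos"];a=np.radians(s["tool_rot"][2]);n=p+[.062*np.cos(a),.062*np.sin(a),-.0537]
print("window",n,"err mm",(np.array([.5368,-.2095,.098])-n)*1000)
Ks=cam("scene");print("scene px window,disc,4cm above",w2p(Ks,[n,[.5368,-.2095,.058],[.5368,-.2095,.098]]))
E
```

```text
clock: 7.65
tool_pos: [0.503, -0.0201, 0.201]
tool_rot: [180.0, 0.1, -3.6]
contact_force: [-0.3, -0.3, -3.3]
gripper_width: 0.0273
gripper_force: 45.0
clock: 8.57
tool_pos: [0.4746, -0.2043, 0.2015]
tool_rot: [-179.9, 0.0, -3.4]
contact_force: [0.4, 0.1, -3.3]
gripper_width: 0.0275
gripper_force: 45.0
[ 0.47464413 -0.20433381  0.20153785] [-1.79936536e+02  2.39820956e-02 -3.44806384e+00] 0.02752265555247423 0.5664578495131893
top yellow vis (array([416.75      , 191.64285714]), 56)
window [ 0.53653189 -0.20806272  0.14783785] err mm [  0.2681112   -1.43727777 -49.83785107]
scene px window,disc,4cm above [[205.71836147 193.06590444]
 [214.19401085 214.00199491]
 [210.32152425 205.12603687]]
```

View pics/s5.png

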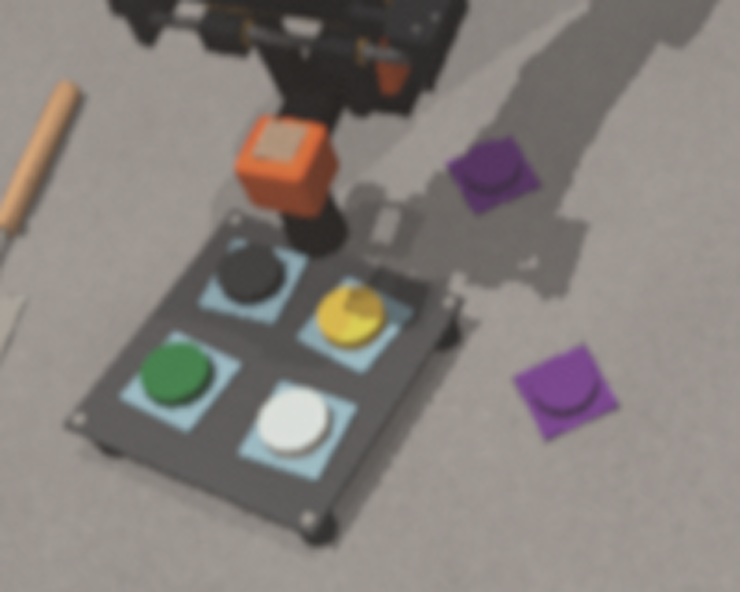

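The nose tip is at (317,235) in the crop, above the sample plate, and the yellow disc is at (350,316). I'll cross-check the disc position from the scene camera, then descend.

```bash
python3 - <<'E'
from h import *
for n,box in (("scene0",(195,200,235,230)),("top0",(400,175,445,205))):
    im=cv2.imread(f"pics/{n}.png")[:,:,::-1].copy();T=cam(n[:-1])
    m=mask(im,22,35,box,120,60);c,k=cen(m)
    ct=max(cv2.findContours(m,0,1)[0],key=cv2.contourArea);e=cv2.fitEllipse(ct);print(n,c,k,e,p2w(T,c,.058),p2w(T,c,.053))
    # model: union outline of disc at best xy
    from scipy.optimize import minimize
    th=np.linspace(0,2*np.pi,60)
    def ren(xy):
        P=[];
        for z in (.044,.058): P+=[[xy[0]+.022*np.cos(t),xy[1]+.022*np.sin(t),z] for t in th]
        h=cv2.convexHull(w2p(T,P).astype(np.float32));a=np.zeros(m.shape,np.uint8)
        cv2.fillConvexPoly(a,np.round(h*16).astype(np.int32),255,cv2.LINE_AA,4);return a
    w=m/255.
    o=minimize(lambda q:((ren(q)/255.-w)**2).sum(),[.5368,-.2095],method="Nelder-Mead",options=dict(initial_simplex=[[.534,-.212],[.541,-.21],[.535,-.205]]))
    print(" fit",o.x,o.fun)
E
```

```text
scene0 [214.35885167 214.9138756 ] 209 ((214.3643035888672, 214.92263793945312), (14.469836235046387, 16.52813148498535), 82.71601104736328) [[ 0.5393076  -0.20831826  0.058     ]] [[ 0.5364757  -0.21036503  0.053     ]]
 fit [ 0.53388366 -0.21072158] 79.99807766243752
top0 [421.77464789 190.54460094] 213 ((421.7995910644531, 190.53575134277344), (15.336446762084961, 15.938440322875977), 72.14573669433594) [[ 0.53661765 -0.20792694  0.058     ]] [[ 0.53768886 -0.20889934  0.053     ]]
 fit [ 0.53774512 -0.20933024] 51.450519031141866
```

```bash
python3 -m inch '[{"linear":[0,-1,-4],"delta_rot":[0,0,0],"grip":20},{"linear":[0,-1,-11],"delta_rot":[0,0,0],"grip":20},{"linear":[0,-1,-20],"delta_rot":[0,0,0],"grip":20},{"linear":[0.5,-1.5,-29],"delta_rot":[0,0,0],"grip":20},{"linear":[0.5,-1.5,-37],"delta_rot":[0,0,0],"grip":20},{"linear":[0.5,-1.5,-43],"delta_rot":[0,0,0],"grip":20},{"linear":[0.5,-1.5,-47],"delta_rot":[0,0,0],"grip":20},{"linear":[0.5,-1.5,-49.5],"delta_rot":[0,0,0],"grip":20},{"linear":[0.5,-1.5,-49.5],"delta_rot":[0,0,0],"grip":20},{"linear":[0.5,-1.5,-49.5],"delta_rot":[0,0,0],"grip":20},{"linear":[0.5,-1.5,-49.5],"delta_rot":[0,0,0],"grip":20},{"linear":[0.5,-1.5,-49.5],"delta_rot":[0,0,0],"grip":20}]'
python3 - <<'E'
from h import *
s=r.state();print(s["tool_pos"],s["tool_rot"],s["gripper_width"],np.abs(s["qvel"]).max())
t=r.camera("scene");cv2.imwrite("pics/s6.png",cv2.resize(t[170:250,170:270],None,fx=7,fy=7,interpolation=cv2.INTER_CUBIC)[:,:,::-1])
p=s["tool_pos"];a=np.radians(s["tool_rot"][2]);n=p+[.062*np.cos(a),.062*np.sin(a),-.0537]
print("window",n,"err mm",(np.array([.537,-.2094,.098])-n)*1000,w2p(cam("scene"),n))
E
```

```text
clock: 9.72
tool_pos: [0.4754, -0.2075, 0.1526]
tool_rot: [180.0, -0.1, -3.6]
contact_force: [0.0, 0.5, -2.9]
gripper_width: 0.0272
gripper_force: 45.0
[ 0.47536389 -0.20752202  0.15261789] [ 1.79982787e+02 -5.11248599e-02 -3.56716828e+00] 0.027157642457296086 0.1330075625011698
window [ 0.53724377 -0.21137958  0.09891789] err mm [-0.24377154  1.97957725 -0.9178851 ] [[209.40729705 204.97327153]]
```

View pics/s6.png

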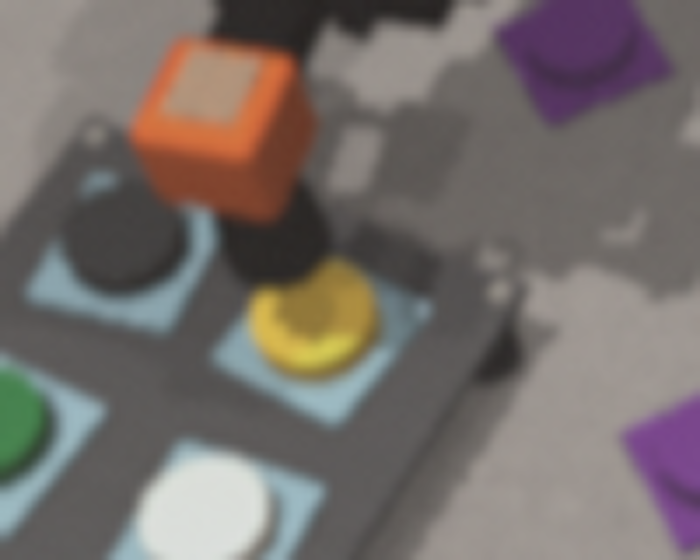

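The nose bottom at (278,248) in the crop sits above the yellow disc at (313,318), as it should for a 4 cm gap. I'll nudge y by +2 mm and hold for more than two seconds.

```bash
python3 -m inch '[{"linear":[0,2,-1],"delta_rot":[0,0,0],"grip":20},{"linear":[0,2,-1],"delta_rot":[0,0,0],"grip":20},{"linear":[0,2,-1],"delta_rot":[0,0,0],"grip":20},{"linear":[0,2,-1],"delta_rot":[0,0,0],"grip":20},{"linear":[0,2,-1],"delta_rot":[0,0,0],"grip":20},{"linear":[0,2,-1],"delta_rot":[0,0,0],"grip":20},{"linear":[0,2,-1],"delta_rot":[0,0,0],"grip":20},{"linear":[0,2,-1],"delta_rot":[0,0,0],"grip":20},{"linear":[0,2,-1],"delta_rot":[0,0,0],"grip":20},{"linear":[0,2,-1],"delta_rot":[0,0,0],"grip":20},{"linear":[0,2,-1],"delta_rot":[0,0,0],"grip":20},{"linear":[0,2,-1],"delta_rot":[0,0,0],"grip":20}]'
for i in 1 2; do python3 -m inch '[{"linear":[0,0,0],"delta_rot":[0,0,0],"grip":20},{"linear":[0,0,0],"delta_rot":[0,0,0],"grip":20},{"linear":[0,0,0],"delta_rot":[0,0,0],"grip":20},{"linear":[0,0,0],"delta_rot":[0,0,0],"grip":20},{"linear":[0,0,0],"delta_rot":[0,0,0],"grip":20},{"linear":[0,0,0],"delta_rot":[0,0,0],"grip":20},{"linear":[0,0,0],"delta_rot":[0,0,0],"grip":20},{"linear":[0,0,0],"delta_rot":[0,0,0],"grip":20},{"linear":[0,0,0],"delta_rot":[0,0,0],"grip":20},{"linear":[0,0,0],"delta_rot":[0,0,0],"grip":20},{"linear":[0,0,0],"delta_rot":[0,0,0],"grip":20},{"linear":[0,0,0],"delta_rot":[0,0,0],"grip":20}]'; done
```

```text
clock: 10.77
tool_pos: [0.4751, -0.2054, 0.1512]
tool_rot: [180.0, 0.0, -3.6]
contact_force: [0.4, -0.5, -3.3]
gripper_width: 0.0276
gripper_force: 45.0
clock: 11.77
tool_pos: [0.475, -0.2054, 0.1512]
tool_rot: [180.0, 0.0, -3.6]
contact_force: [-0.2, 0.3, -3.4]
gripper_width: 0.0277
gripper_force: 45.0
clock: 12.77
tool_pos: [0.4751, -0.2054, 0.1512]
tool_rot: [180.0, 0.0, -3.6]
contact_force: [-0.5, 0.4, -3.0]
gripper_width: 0.0277
gripper_force: 45.0
```

Held still for about 3 s. Now I'll raise it and carry it back.

```bash
python3 -m inch '[{"linear":[0,0,6],"delta_rot":[0,0,0],"grip":20},{"linear":[0,0,18],"delta_rot":[0,0,0],"grip":20},{"linear":[0,0,34],"delta_rot":[0,0,0],"grip":20},{"linear":[1,8,46],"delta_rot":[0,0,0],"grip":20},{"linear":[4,26,51],"delta_rot":[0,0,0],"grip":20},{"linear":[8,50,51],"delta_rot":[0,0,0],"grip":20},{"linear":[13,80,51],"delta_rot":[0,0,0],"grip":20},{"linear":[18,110,51],"delta_rot":[0,0,0],"grip":20},{"linear":[23,140,51],"delta_rot":[0,0,0],"grip":20},{"linear":[28,170,51],"delta_rot":[0,0,0],"grip":20},{"linear":[33,200,51],"delta_rot":[0,0,0],"grip":20},{"linear":[38,230,51],"delta_rot":[0,0,0],"grip":20}]'
python3 -m inch '[{"linear":[5,30,0],"delta_rot":[0,0,0],"grip":20},{"linear":[10,60,0],"delta_rot":[0,0,0],"grip":20},{"linear":[15,90,0],"delta_rot":[0,0,0],"grip":20},{"linear":[20,120,0],"delta_rot":[0,0,0],"grip":20},{"linear":[25,150,0],"delta_rot":[0,0,0],"grip":20},{"linear":[30,180,0],"delta_rot":[0,0,0],"grip":20},{"linear":[35,210,0],"delta_rot":[0,0,0],"grip":20},{"linear":[39,235,0],"delta_rot":[0,0,0],"grip":20},{"linear":[42,255,0],"delta_rot":[0,0,0],"grip":20},{"linear":[44,270,0],"delta_rot":[0,0,0],"grip":20},{"linear":[44.5,277.5,0],"delta_rot":[0,0,0],"grip":20},{"linear":[44.5,277.5,0],"delta_rot":[0,0,0],"grip":20}]'
python3 -m inch '[{"linear":[0,0,-20],"delta_rot":[0,0,0],"grip":20},{"linear":[0,0,-45],"delta_rot":[0,0,0],"grip":20},{"linear":[0,0,-68],"delta_rot":[0,0,0],"grip":20},{"linear":[0,0,-88],"delta_rot":[0,0,0],"grip":20},{"linear":[0,0,-104],"delta_rot":[0,0,0],"grip":20},{"linear":[0,0,-116],"delta_rot":[0,0,0],"grip":20},{"linear":[0,0,-122],"delta_rot":[0,0,0],"grip":20},{"linear":[0,0,-125],"delta_rot":[0,0,0],"grip":20},{"linear":[0,0,-125],"delta_rot":[0,0,0],"grip":20},{"linear":[0,0,-125],"delta_rot":[0,0,0],"grip":20},{"linear":[0,0,-125],"delta_rot":[0,0,0],"grip":20},{"linear":[0,0,-125],"delta_rot":[0,0,0],"grip":20}]'
python3 -c "
from h import *
s=r.state();print(s['tool_pos'],s['tool_rot'],s['contact_force'],s['wrist_torque'])"
```

```text
clock: 13.77
tool_pos: [0.5131, 0.0261, 0.2027]
tool_rot: [180.0, -0.0, -3.6]
contact_force: [1.5, 0.2, -3.7]
gripper_width: 0.0275
gripper_force: 45.0
clock: 14.77
tool_pos: [0.5568, 0.3045, 0.2023]
tool_rot: [-179.9, 0.0, -3.4]
contact_force: [-0.3, -1.0, -2.3]
gripper_width: 0.0275
gripper_force: 45.0
clock: 15.77
tool_pos: [0.5581, 0.3024, 0.0782]
tool_rot: [-179.9, -0.1, -3.6]
contact_force: [0.2, -0.4, -2.8]
gripper_width: 0.0276
gripper_force: 45.0
[0.55814244 0.30240772 0.07818958] [-1.79949799e+02 -8.21158211e-02 -3.56270821e+00] [ 0.21459215 -0.42165119 -2.81789116] [0.00786162 0.01623432 0.03122557]
```

```bash
python3 -m inch '[{"linear":[-0.5,0,-3],"delta_rot":[0,0,0],"grip":20},{"linear":[-0.5,0,-6],"delta_rot":[0,0,0],"grip":20},{"linear":[-0.5,0,-9],"delta_rot":[0,0,0],"grip":20},{"linear":[-0.5,0,-11],"delta_rot":[0,0,0],"grip":20},{"linear":[-0.5,0,-12.5],"delta_rot":[0,0,0],"grip":20},{"linear":[-0.5,0,-13.5],"delta_rot":[0,0,0],"grip":20},{"linear":[-0.5,0,-14.5],"delta_rot":[0,0,0],"grip":20},{"linear":[-0.5,0,-15.5],"delta_rot":[0,0,0],"grip":20},{"linear":[-0.5,0,-16],"delta_rot":[0,0,0],"grip":20},{"linear":[-0.5,0,-16],"delta_rot":[0,0,0],"grip":20},{"linear":[-0.5,0,-16],"delta_rot":[0,0,0],"grip":20},{"linear":[-0.5,0,-16],"delta_rot":[0,0,0],"grip":20}]'
```

```text
clock: 16.77
tool_pos: [0.5572, 0.3022, 0.0617]
tool_rot: [-180.0, -0.0, -3.6]
contact_force: [-1.6, 0.2, 3.9]
gripper_width: 0.0279
gripper_force: 44.9
```

It's supported on the pad (+4 N). Now I'll open slowly.

```bash
python3 -m inch '[{"linear":[0,0,0.3],"delta_rot":[0,0,0],"grip":26},{"linear":[0,0,0.3],"delta_rot":[0,0,0],"grip":28},{"linear":[0,0,0.3],"delta_rot":[0,0,0],"grip":29},{"linear":[0,0,0.3],"delta_rot":[0,0,0],"grip":31},{"linear":[0,0,0.3],"delta_rot":[0,0,0],"grip":34},{"linear":[0,0,0.3],"delta_rot":[0,0,0],"grip":40},{"linear":[0,0,0.3],"delta_rot":[0,0,0],"grip":50},{"linear":[0,0,0.3],"delta_rot":[0,0,0],"grip":60},{"linear":[0,0,0.3],"delta_rot":[0,0,0],"grip":60},{"linear":[0,0,0.3],"delta_rot":[0,0,0],"grip":60}]' 5
python3 -m inch '[{"linear":[0,0,8],"delta_rot":[0,0,0],"grip":60},{"linear":[0,0,22],"delta_rot":[0,0,0],"grip":60},{"linear":[0,0,45],"delta_rot":[0,0,0],"grip":60},{"linear":[0,0,75],"delta_rot":[0,0,0],"grip":60},{"linear":[-12,0,110],"delta_rot":[0,0,0],"grip":60},{"linear":[-30,0,145],"delta_rot":[0,0,0],"grip":60},{"linear":[-48,0,180],"delta_rot":[0,0,0],"grip":60},{"linear":[-60,0,210],"delta_rot":[0,0,0],"grip":60},{"linear":[-66,-3,230],"delta_rot":[0,0,0],"grip":60},{"linear":[-66,-5,236],"delta_rot":[0,0,0],"grip":60},{"linear":[-66,-5,236],"delta_rot":[0,0,0],"grip":60},{"linear":[-66,-5,236],"delta_rot":[0,0,0],"grip":60}]'
python3 - <<'E'
from h import *
s=r.state();im=r.camera("wrist");T=cam("wrist",s);print(s["tool_pos"],s["tool_rot"])
g=cv2.cvtColor(im,cv2.COLOR_RGB2GRAY)
d=np.load("w2.npz")["im"]
a=np.hstack([cv2.resize(x[15:195,265:365],None,fx=3.2,fy=3.2,interpolation=cv2.INTER_CUBIC) for x in (d,im)])
cv2.imwrite("pics/w7.png",a[:,:,::-1])
t=r.camera("top");t0=cv2.imread("pics/top0.png")[:,:,::-1]
df=np.abs(t.astype(int)-t0).sum(2)
for n,b in dict(therm=(200,140,255,240),lamp=(265,145,320,245),plate=(395,130,485,225),purple=(345,170,420,275)).items():
    q=df[b[1]:b[3],b[0]:b[2]];print(n,q.mean(),(q>120).sum())
m=mask(t,22,35,(400,170,445,210));print(cen(m))
E
```

```text
clock: 17.6
tool_pos: [0.5571, 0.3021, 0.0615]
tool_rot: [180.0, -0.0, -3.6]
contact_force: [-0.3, -0.5, 0.3]
gripper_width: 0.0598
gripper_force: 0.0
clock: 18.6
tool_pos: [0.4913, 0.2965, 0.2969]
tool_rot: [180.0, 0.0, -3.6]
contact_force: [0.4, -0.6, -0.8]
gripper_width: 0.0597
gripper_force: 0.0
[0.49130333 0.29646812 0.29694877] [ 1.79953581e+02  1.23492455e-02 -3.61090676e+00]
therm 90.75436363636364 1806
lamp 25.986363636363638 0
plate 30.53251461988304 0
purple 31.82031746031746 0
(array([421.81308411, 190.55140187]), 214)
```

View pics/w7.png

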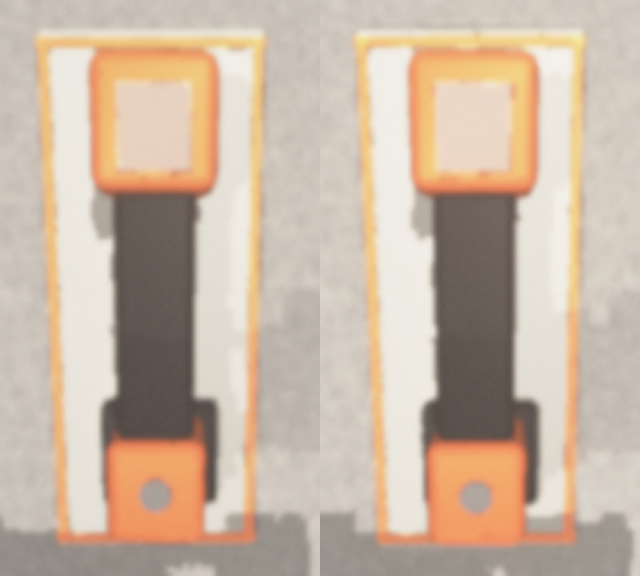

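Before (left) and after (right) match: the thermometer stands on both feet, lined up on its own pad. The lamp and sample haven't moved. Handing in.

```bash
python3 -c "
from bench import r
print(r.finish_job())"
```

```text
the job is handed in; nothing more can be done
None
```

I held the thermometer still for about 3 s, nose down, about 4 cm above the yellow sample, then set it back lined up on its orange-edged pad; camera checks show the lamp and sample unmoved, and I handed the job in at about 19 s (verdict not shown).

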